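# Weigh two look-alike spacers and jig the sound one

## Robot

A 7-joint arm with a two-finger parallel gripper is mounted at the origin on a cart in front of the work surface, level with it; the furniture and walls round the work are solid. World frame = base frame: x ahead of the robot, y to its left, z up, the work surface at z = 0. Lengths are in m, angles in rad, forces in N, time in s.
With the tool pointing down it reaches from about 0.4 to 0.85 m from the base axis. Payload 4.5 kg.
Tool frame: the origin (TCP) lies at the very end of the fingers, on their centre line; the grasp point (between the pads) lies 19 mm behind it (grip_point_offset is the distance from the TCP to the grasp point, in m); z points along the fingers, y is the line along which they close (so a half turn about z gives the same grasp; the last joint's range is limited). The gripper opens to 88 mm and grips with 3 to 60 N. Pads are 18 mm wide; open, the fingers measure 123 mm over their backs; the gripper's body (75 mm by 187 mm) begins 45 mm behind the grasp point.
Start: joints at [-1.253, 0.689, -0.195, 1.565, 0.157, 0.902, -0.215], TCP at [0.175, 0.6, 0.239] pointing down, gripper open.
Joint ranges: [-3.01, 3.01], [-0.46, 2.08], [-1.47, 1.51], [0.13, 2.56], [-1, 4.14], [0.04, 2.09], [-2.66, 2.66]. Speed limits (rad/s): [2.57, 2.57, 3.14, 3.14, 3.14, 3.14, 3.14].

## Interface

Orientations are given as a unit quaternion [x, y, z, w].
In Python, from plant import get_state, snapshot, camera_params, finish_job, grip_point_offset gives the robot as it stands.
- The arm moves only by the shell command python3 -m handwheel FILE [FORCE], which reads ROWS from the file FILE. ROWS is one flat JSON list of numbers that holds 1 to 10 rows one after another, with no inner brackets; each row has 7 numbers: the opening from 0.0 (shut) to 1.0 (fully open), then dx, dy, dz in parts of the range, where 1.0 means 0.8 m, then a rotation vector rx, ry, rz in a scale on which 1.0 is 4 rad; each row is the pose to reach, as a shift and turn from the pose commanded when the command began, along the tool's axes at that moment; what a row does not reach only later rows make up. A row lasts 1/10 s, in which the tool goes at most 0.05 m and 0.15 rad, less where a joint would pass 70% of its speed; a pose out of reach is approached as far as the arm can. The fingers move at their own pace and stop on an object; FORCE is the grip in N (left out, the last holds). Time passes only in rows, so rows that do not move let the fingers close. It prints the time, the measured TCP pose, the force, the opening and the grip force at its end. A shift or turn number past 1, either way, is cut back to 1. Input that does not fit is refused with a message, and nothing moves.
- get_state(): the state, without advancing time (a new reading comes with each control period).
- snapshot(name): name is "scene" or "top" or "wrist"; returns (picture, depth): 400x640x3 uint8, red, green, blue; 400x640 float32, m along the optical axis (not along the pixel's ray), 0 where there is no reading.
- camera_params(name): a dict with "fx", "fy", "cx", "cy" (pixels), "k1" (the pictures are not rectified: a ray, as slopes to the right and down, at radius r is drawn at 1 + k1 r^2 times it, then the intrinsics apply), "rvec" (rotation vector, rad) and "tvec" (3), from world to camera coordinates, as OpenCV has them. Camera axes: x right, y down, z forward; pixel columns grow to the right and rows downward; lengths in m; the calibration is good to about 2 mm. A picture is of the moment at which its call begins: read the wrist's pose just before it. camera_params takes no time and is no camera call; for the wrist camera it gives the pose at the moment of the call.
- finish_job(): hands the job in; it is judged then, once.
The state is a dict: "clock": time; "q": joint angles; "qd": joint speeds; "joint_torque": joint torques, N m; "tool_pos": TCP position; "eef_rot": TCP orientation; "contact_force": force on the tool from outside, world axes, zero at the start; "moment": the same for the moment, N m; "opening": opening from 0.0 (shut) to 1.0 (fully open); "finger_force": force on a finger pad.
Only numpy, scipy, OpenCV 4.12 (cv2) and the standard library are available. Lean on these libraries where they do the work, as an engineer would, in place of code of your own. Each camera call takes 0.05 s, during which the arm holds its last target. There are 200 camera calls.

## Task

One of the two rusty steel spacers is a lighter, faulty casting: stand them on opposite pans of the balance, let go, and let the beam show which is heavier. Then set the heavier one on the open end of the drill jig and slide it along between the wall and the sprung cheek until it is hard up against the red stop and you feel the stop just start to give, a few millimetres and no more; leave it standing there and leave the lighter one on its pan. Set parts down gently on the pans and jig, do not push the stop with the fingers, and do not disturb the other things on the bench.

Things in the scene. Friction and masses are not known exactly. Their poses are not given: they have to be found in the camera images.
- spacer_p: one of two identical-looking rusty brown steel spacers, a 34 mm diameter, 54 mm tall round spool (slightly waisted, but it may be gripped as a plain cylinder anywhere on its height) standing upright on the bench; origin at the centre of its underside, z up along its axis. 0.14 to 0.25 kg; the two differ by at least 0.028 kg, either may be the heavier as far as can be seen
- spacer_k: the other, identical-looking spacer; same size, origin and axes
- balance: green bench balance fixed to the bench, base 70 x 130 x 14 mm; origin at the centre of its underside, z up, its beam lies along its y. In the middle a white scale plate stands to 102 mm above the bench. The pans stay level as the beam tips (parallel motion), so where in a pan a part stands does not matter
- beam (a joint): tip of the beam in rad, 0 level (as it stands when empty or equally loaded), from -0.13 (left pan, at the balance's +y, fully down) to +0.13 (right pan, at -y, fully down). Nearly frictionless: a single spacer, or a difference of 0.028 kg, tips it fully against its stop within about 3 s (it is damped)
- left_pan (a point): centre of the inner floor of the left brass pan (at +110 mm along the balance's y), 82 mm above the bench when level, 68 mm when fully down, 96 mm when fully up. Round dish, floor 68 mm across, low rim 4 mm above the floor. An empty or lighter pan gives way downward under a part lowered on it until it is fully down
- right_pan (a point): the same for the right pan (at -110 mm along the balance's y)
- jig: drill jig fixed to the bench: dark steel plate 84 x 200 x 24 mm with a channel along its x; origin on the bench surface, the plate runs from 85 mm before it to 115 mm beyond it along x. A spacer stands on the oiled plate (top 24 mm above the bench) and slides in the jig's +x along y = 0. Nothing on the jig is higher than 44 mm above the bench
- jig_channel (a point): point on the plate, jig x = 20 mm, y = 0. On the -y side an aluminium wall (jig y = -19 mm, flared entry from x = -50 mm); on the +y side a brass cheek (y = +11 mm at rest, sloped lead-in from x = -30 mm) that springs aside up to 10 mm and squeezes the spacer to the wall with 4 to 5 N. The drag is 2 to 10 N, most at the lead-in
- jig_apron (a point): point on top of the jig's plate at its open end (jig x = -58 mm, y = 0, 24 mm above the bench): clear room to stand a spacer on, before the wall and cheek begin
- stop (a joint): how far (m) the red stop (27 mm wide) at the channel's far end has been pushed back: 0 at the start, at most 0.020. It is clamped at a different depth each time: its face lies anywhere from jig x = 38 to 70 mm (spacer centre 17 mm before it). Stiff friction holds it below about 7 N; then it gives slowly, adding some 7 to 9 N to the cheek's drag, and stays where left
- oil_can: pale oil can with a bent spout, 69 x 80 x 156 mm, bystander; origin at the centre of its underside
- tape_measure: yellow tape measure, 36 x 78 x 60 mm, bystander; origin at the centre of its underside
- loose_nut: rusty hexagon nut 34 x 36 x 16 mm lying between balance and jig, bystander; origin at the centre of its underside
- pliers: blue-handled pliers, 53 x 176 x 14 mm, bystander; origin at the centre of their underside
Not all that is in view belongs to the job. What is shaped like the spacer_k but turquoise or white is not meant. Leave any turquoise look-alike of the spacer_p alone.

How it is judged:
By the outcome, as a careful person would: the job done as asked, in the order asked, and still so for the second after the job is handed in, with the robot touching nothing.
It also fails if it takes over 72 s, if anything falls off the work surface, if the arm or the gripper's body presses on something with over 40 N, if the wrist force passes 120 N, or if a joint passes its speed limit or range.

## Working session

There is one attempt and no reset: what is moved stays moved. The work goes in short steps, Python scripts to look and compute and a shell command to move; the robot and the scene stay as the last step left them, time stands still between calls to the robot, and variables do not carry over. Pictures are saved under pics/ and viewed, at most 11 in all, crops included, and the job is handed in when it is done.

```bash
ls; mkdir -p pics; cat > h.py <<'E'
import numpy as np, cv2
from plant import *
from scipy.spatial.transform import Rotation as R
def cam(n):
    p=camera_params(n); return p, R.from_rotvec(p["rvec"]).as_matrix(), np.array(p["tvec"])
def ray(n,u,v):
    p,M,t=cam(n); x=(u-p["cx"])/p["fx"]; y=(v-p["cy"])/p["fy"]
    rd=np.hypot(x,y); r=rd
    for _ in range(20): r=rd/(1+p["k1"]*r*r)
    s=r/rd if rd>0 else 1
    d=np.array([x*s,y*s,1.]); return -M.T@t, M.T@d
def onz(n,u,v,z):
    o,d=ray(n,u,v); return o+d*(z-o[2])/d[2]
def atdepth(n,u,v,D):
    o,d=ray(n,u,v); return o+d*D[int(v),int(u)]
def save(n,f):
    I,D=snapshot(n); cv2.imwrite(f"pics/{f}.png",I[:,:,::-1]); np.save(f"pics/{f}.npy",D); return I,D
E
python3 - <<'E'
from h import *
for n in("scene","top"):
    save(n,n+"0"); o,d=ray(n,320,200); print(n,o.round(3),d.round(3))
s=get_state(); print(s["tool_pos"],s["eef_rot"],grip_point_offset,s["clock"])
E
```

```text
pics
scene [-0.163 -0.446  0.64 ] [ 0.673  0.522 -0.524]
top [-0.114 -0.164  1.6  ] [ 0.385  0.177 -0.906]
[0.1749127  0.59943754 0.23799287] [ 1.41406001e-01  9.89951339e-01 -8.29120248e-04 -5.08296560e-05] 0.0187 0.1
```

View pics/top0.png

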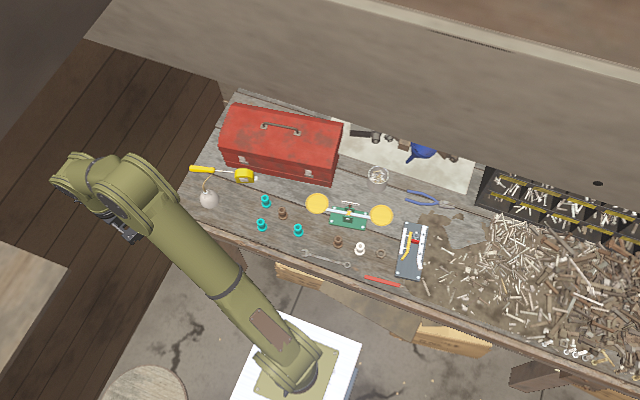

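View pics/scene0.png

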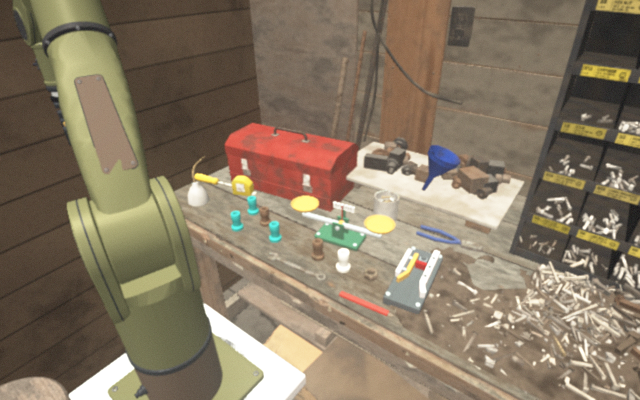

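```bash
python3 - <<'E'
from h import *
I=cv2.imread("pics/top0.png"); c=cv2.resize(I[165:295,240:440],None,fx=4,fy=4,interpolation=cv2.INTER_CUBIC); cv2.imwrite("pics/crop0.png",c)
D=np.load("pics/top0.npy")
hsv=cv2.cvtColor(I,cv2.COLOR_BGR2HSV)
# pans
m=cv2.inRange(hsv,(18,120,120),(32,255,255)); n,l,s,ce=cv2.connectedComponentsWithStats(m)
for k in range(1,n):
    if s[k,4]>40: print("yellow",ce[k].round(1),s[k,4],onz("top",*ce[k],.082).round(4),atdepth("top",*ce[k],D).round(4))
for (u,v) in [(282,214),(338,242),(381,254),(360,248)]:
    # points above bench around
    P=np.array([atdepth("top",a,b,D) for b in range(v-11,v+12) for a in range(u-10,u+11)])
    q=P[(P[:,2]>.046)&(P[:,2]<.062)]; 
    print((u,v),len(q), q.mean(0).round(4) if len(q) else P[:,2].max(), onz("top",u,v,.027).round(3))
# jig plate points
P=np.array([[*atdepth("top",a,b,D),a,b] for b in range(210,290) for a in range(385,435)])
q=P[(P[:,2]>.019)&(P[:,2]<.029)]; print(len(q),q[:,:3].mean(0))
q2=q[:,:2].astype(np.float32); print(cv2.minAreaRect(q2), cv2.boxPoints(cv2.minAreaRect(q2)))
b=P[(P[:,2]>.033)&(P[:,2]<.06)];print(len(b))
E
```

```text
yellow [201.1 168.8] 160 [0.4919 0.5674 0.082 ] [0.5164 0.597  0.0207]
yellow [243.9 174.7] 233 [0.5248 0.4166 0.082 ] [0.5358 0.4266 0.0559]
yellow [512.8 180.2] 90 [ 0.838  -0.4606  0.082 ] [ 0.7421 -0.4308  0.2349]
yellow [547.6 191.5] 85 [ 0.8368 -0.5792  0.082 ] [ 0.74   -0.5369  0.2366]
yellow [316.5 203. ] 363 [0.5149 0.1393 0.082 ] [0.5151 0.1394 0.0816]
yellow [503. 197.] 72 [ 0.7625 -0.4433  0.082 ] [ 0.7386 -0.4357  0.1233]
yellow [580.9 202.5] 108 [ 0.8355 -0.6898  0.082 ] [ 0.74   -0.6369  0.2346]
yellow [532.9 207.2] 83 [ 0.761  -0.5443  0.082 ] [ 0.7384 -0.5345  0.1211]
yellow [381.  214.9] 370 [ 0.5516 -0.079   0.082 ] [ 0.552  -0.0789  0.0809]
yellow [619.2 214.9] 108 [ 0.8343 -0.8133  0.082 ] [ 0.7334 -0.7442  0.2434]
yellow [565.6 218.2] 89 [ 0.7597 -0.6521  0.082 ] [ 0.7361 -0.6389  0.1229]
yellow [599.6 229.3] 84 [ 0.7592 -0.7608  0.082 ] [ 0.7342 -0.7437  0.1254]
yellow [407.1 245.9] 75 [ 0.4782 -0.1927  0.082 ] [ 0.4943 -0.1935  0.0409]
yellow [629.7 239.8] 57 [ 0.7569 -0.8553  0.082 ] [ 0.7315 -0.8351  0.1263]
(282, 214) 36 [0.4578 0.2488 0.0529] [0.455 0.247 0.027]
(338, 242) 41 [0.4296 0.031  0.0527] [0.429 0.028 0.027]
(381, 254) 0 1.599824068965167 [ 0.441 -0.121  0.027]
(360, 248) 43 [ 0.4329 -0.0467  0.0528] [ 0.436 -0.049  0.027]Traceback (most recent call last):
  File "<stdin>", line 15, in <module>
  File "h.py", line 15, in atdepth
    o,d=ray(n,u,v); return o+d*D[int(v),int(u)]
        ~~~^^^^^^^
  File "h.py", line 7, in ray
    p,M,t=cam(n); x=(u-p["cx"])/p["fx"]; y=(v-p["cy"])/p["fy"]
          ~~~^^^
  File "h.py", line 5, in cam
    p=camera_params(n); return p, R.from_rotvec(p["rvec"]).as_matrix(), np.array(p["tvec"])
ValueError: time passes only in moves, steps and waits
```

View pics/crop0.png

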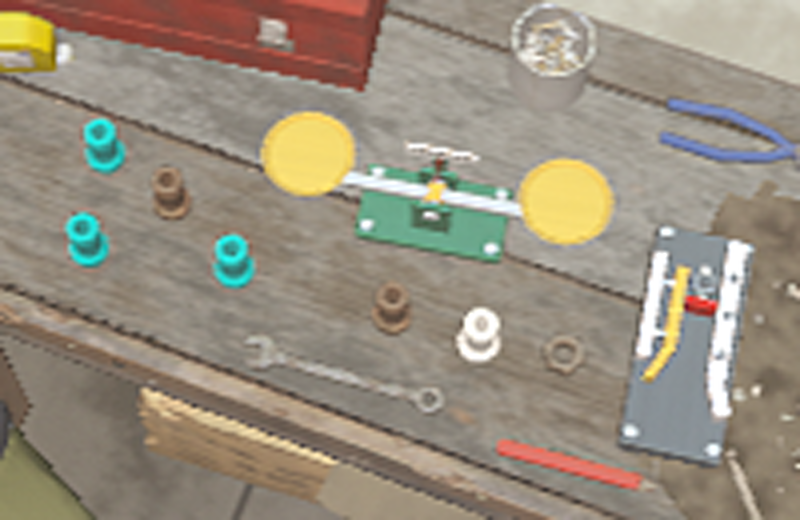

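Top picture: the rusty brown spacers are at (282,214) and (338,242). The turquoise ones at (265,201), (261,225), (298,230) and the white one at (360,248) are not meant. The brown ring at (381,254) is the nut. The crop confirms both brown spools. The jig runs from its open end at about (408,275) to the far end at about (416,224), with the yellow cheek on its left, i.e. +y. Pans are at (316,203) and (381,215), 221 mm apart as expected.

```bash
python3 - <<'E'
s=open("h.py").read()
s=s.replace("def cam(n):\n","import functools\n@functools.lru_cache(None)\ndef cam(n):\n")
s+='''
def go(x,y,z,cl=None):
    "print shift in tool axes to TCP x,y,z with closing-axis world angle cl (deg)"
    s=get_state(); M=R.from_quat(s["eef_rot"]); d=M.inv().apply(np.array([x,y,z])-s["tool_pos"])
    yv=M.apply([0,1,0]); a=np.degrees(np.arctan2(yv[1],yv[0]))
    print("pos",np.round(s["tool_pos"],4),"F",np.round(s["contact_force"],1),"t",round(s["clock"],2),"closing deg",a.round(1),"q7",round(s["q"][6],2))
    print("delta",d.round(4), "tool x,y in world",M.apply([1,0,0]).round(3),M.apply([0,1,0]).round(3))
    if cl is not None:
        r=(cl-a+90)%180-90; print("rz",round(-np.radians(r),3))
'''
open("h.py","w").write(s)
E
python3 - <<'E'
from h import *
I=cv2.imread("pics/top0.png"); D=np.load("pics/top0.npy"); hsv=cv2.cvtColor(I,cv2.COLOR_BGR2HSV)
for (u,v) in [(265,199),(261,223),(298,228)]:
    P=np.array([atdepth("top",a,b,D) for b in range(v-9,v+10) for a in range(u-9,u+10)])
    q=P[(P[:,2]>.047)&(P[:,2]<.062)]; print("turq",(u,v),len(q),q.mean(0).round(3))
P=np.array([[*atdepth("top",a,b,D),a,b] for b in range(212,290) for a in range(388,434)])
ok=(abs(P[:,0]-.5)<.2)&(abs(P[:,1]+.2)<.12)
q=P[ok&(P[:,2]>.015)&(P[:,2]<.05)]
# keep the largest connected component
m=np.zeros(D.shape,np.uint8); m[q[:,4].astype(int),q[:,3].astype(int)]=1
n,l,s,c=cv2.connectedComponentsWithStats(m,connectivity=4); k=1+s[1:,4].argmax(); q=q[l[q[:,4].astype(int),q[:,3].astype(int)]==k]
(cx,cy),wh,an=cv2.minAreaRect(q[:,:2].astype(np.float32)); print("jig",cx,cy,wh,an,len(q))
print(cv2.boxPoints(((cx,cy),wh,an)).round(3), np.median(q[:,2]))
for nm,lo,hi,h in (("red",(0,150,120),(6,255,255),.04),("cheek",(18,120,120),(32,255,255),.044)):
    m=cv2.inRange(hsv,lo,hi); m[:,:385]=0;m[:,435:]=0;m[:212]=0;m[290:]=0
    v,u=np.nonzero(m); print(nm,len(u),np.array([atdepth("top",a,b,D) for a,b in zip(u,v)]).round(4)[::max(1,len(u)//12)].tolist())
go(.456,.248,.15,45)
E
```

```text
turq (265, 199) 32 [0.479 0.323 0.053]
turq (261, 223) 40 [0.394 0.3   0.052]
turq (298, 228) 31 [0.419 0.174 0.054]
jig 0.493535578250885 -0.21389299631118774 (0.20510192215442657, 0.09082511812448502) 7.991302490234375 1456
[[ 0.386 -0.183]
 [ 0.398 -0.273]
 [ 0.601 -0.245]
 [ 0.589 -0.155]] 0.02589221013231835
red 37 [[0.5226, -0.2016, 0.0429], [0.5182, -0.2056, 0.0484], [0.5229, -0.215, 0.0457], [0.5179, -0.2099, 0.0437], [0.5229, -0.2193, 0.0404], [0.5152, -0.2079, 0.0389], [0.5177, -0.2172, 0.0419], [0.5183, -0.2155, 0.0289], [0.3672, -0.1749, 0.0123], [0.3576, -0.1678, 0.011], [0.3607, -0.1781, 0.0018], [0.3593, -0.1913, 0.0119], [0.3606, -0.2045, 0.0129]]
cheek 158 [[0.5658, -0.0881, 0.0834], [0.5683, -0.1081, 0.0863], [0.5582, -0.101, 0.0852], [0.5508, -0.0968, 0.0811], [0.5418, -0.0961, 0.0832], [0.5816, -0.1132, 0.0004], [0.5287, -0.1038, 0.0845], [0.5337, -0.188, 0.0406], [0.5161, -0.1933, 0.0417], [0.4966, -0.1923, 0.0422], [0.4798, -0.1975, 0.0421], [0.4676, -0.1987, 0.0359], [0.4449, -0.1885, 0.0362]]
pos [0.1749 0.5994 0.238 ] F [ 0.2 -0.5 -0.3] t 0.1 closing deg 73.7 q7 -0.22
delta [-0.3682 -0.2585  0.0885] tool x,y in world [-0.96  0.28 -0.  ] [ 0.28   0.96  -0.002]
rz 0.502
```

Units first: shifts go in shares of 0.8 m and turns go in shares of 4 rad. So -0.368 m is -0.46, 0.05 m is 0.0625, 1.02 rad is 0.255.

```bash
echo '[0.8, -0.05, -0.0375, 0.0125, 0, 0, 0.025, 0.8, -0.1, -0.075, 0.025, 0, 0, 0.05, 0.8, -0.15, -0.1125, 0.0375, 0, 0, 0.075, 0.8, -0.2, -0.1438, 0.05, 0, 0, 0.1125, 0.8, -0.25, -0.175, 0.0625, 0, 0, 0.15, 0.8, -0.3, -0.2125, 0.075, 0, 0, 0.1875, 0.8, -0.35, -0.25, 0.0875, 0, 0, 0.225, 0.8, -0.4, -0.2813, 0.1, 0, 0, 0.255, 0.8, -0.4375, -0.3063, 0.1063, 0, 0, 0.255, 0.8, -0.46, -0.3225, 0.11, 0, 0, 0.255]' > rows.txt && python3 -m handwheel rows.txt 30
python3 - <<'E'
from h import *
go(.456,.248,.15,15)
E
```

```text
clock: 1.1
tool_pos: [0.4579, 0.2457, 0.15]
eef_rot: [0.608, 0.794, -0.001, 0.001]
contact_force: [0.4, 0.1, -0.2]
opening: 0.799
finger_force: 0.0
pos [0.4579 0.2457 0.15  ] F [ 0.4  0.1 -0.2] t 1.1 closing deg 15.0 q7 -0.3
delta [ 0.0027 -0.0012 -0.    ] tool x,y in world [-0.26   0.966 -0.002] [ 0.966  0.26  -0.   ]
rz 0.001
```

```bash
cat >> h.py <<'E'
def tops(n,x,y,zl,zh,rad=.03,D=None):
    "circle fit (min enclosing) of depth points near x,y within height band"
    I,D=snapshot(n); p,M,t=cam(n)
    vv,uu=np.mgrid[0:400,0:640]; K=np.array([[p["fx"],0,p["cx"]],[0,p["fy"],p["cy"]],[0,0,1]])
    xy=cv2.undistortPoints(np.stack([uu.ravel(),vv.ravel()],1).astype(np.float64)[:,None],K,np.array([p["k1"],0,0,0.]))[:,0]
    P=(np.c_[xy,np.ones(len(xy))]*D.reshape(-1,1)-t)@M
    k=(D.ravel()>0)&(np.hypot(P[:,0]-x,P[:,1]-y)<rad)&(P[:,2]>zl)&(P[:,2]<zh)
    q=P[k]; c,r=cv2.minEnclosingCircle(q[:,:2].astype(np.float32)) if len(q) else ((0,0),0)
    print(n,"n",len(q),"mean",q.mean(0).round(4) if len(q) else 0,"circle",np.round(c,4),"r",round(r,4)); return I,P,q
E
python3 - <<'E'
from h import *
I,P,q=tops("wrist",.456,.248,.048,.062); cv2.imwrite("pics/w1.png",I[:,:,::-1])
tops("top",.456,.248,.048,.062)
E
```

```text
wrist n 838 mean [0.4617 0.2462 0.0535] circle [0.462  0.2454] r 0.0136
top n 2 mean [0.4645 0.2407 0.0515] circle [0.4645 0.2407] r 0.0028
```

View pics/w1.png

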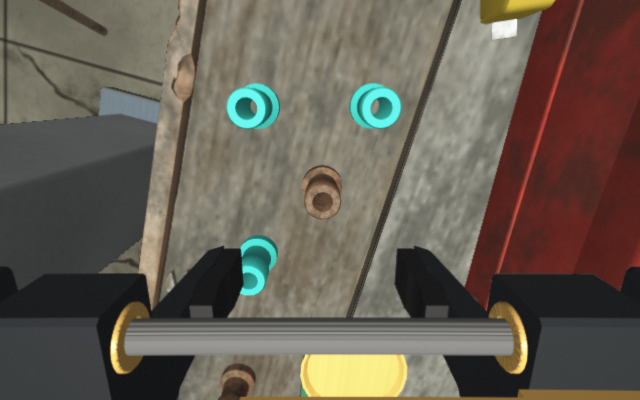

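The wrist picture shows the brown spacer at (322,200) with the three turquoise ones clear of the fingers' line. It measures (0.461, 0.2455) with its top at 0.0535, so I go down on it.

Scaled: 0.125 m is 0.1563, 0.003 m is 0.0038.

```bash
echo '[0.8, -0.0013, 0.0038, 0.05, 0, 0, 0, 0.8, -0.0013, 0.0038, 0.1, 0, 0, 0, 0.8, -0.0013, 0.0038, 0.1375, 0, 0, 0, 0.8, -0.0013, 0.0038, 0.1563, 0, 0, 0, 0.8, -0.0013, 0.0038, 0.1563, 0, 0, 0, 0.4, -0.0013, 0.0038, 0.1563, 0, 0, 0, 0.2, -0.0013, 0.0038, 0.1563, 0, 0, 0, 0.2, -0.0013, 0.0038, 0.1563, 0, 0, 0, 0.2, -0.0013, 0.0038, 0.1563, 0, 0, 0]' > rows.txt && python3 -m handwheel rows.txt 25
python3 - <<'E'
from h import *
go(.514,.139,.17,80)
E
```

```text
clock: 2.1
tool_pos: [0.4597, 0.2495, 0.0267]
eef_rot: [0.607, 0.795, 0.001, 0.0]
contact_force: [0.2, 0.9, 0.2]
opening: 0.459
finger_force: 0.0
pos [0.4597 0.2495 0.0267] F [0.2 0.9 0.2] t 2.1 closing deg 15.3 q7 -0.31
delta [-0.1208  0.0235 -0.1433] tool x,y in world [-0.264  0.965  0.001] [0.965 0.264 0.002]
rz -1.129
```

Scaled: -0.003 m is -0.0038, 0.001 m is 0.0013.

```bash
echo '[0.45, -0.0038, 0, 0.0013, 0, 0, 0, 0.2, -0.0038, 0, 0.0013, 0, 0, 0, 0.2, -0.0038, 0, 0.0013, 0, 0, 0, 0.2, -0.0038, 0, 0.0013, 0, 0, 0]' > rows.txt && python3 -m handwheel rows.txt 25
echo '[0.2, 0, 0, -0.025, 0, 0, 0, 0.2, 0, 0, -0.075, 0, 0, 0, 0.2, 0, 0, -0.125, 0, 0, 0, 0.2, 0, 0, -0.175, 0, 0, 0, 0.2, 0, 0, -0.175, 0, 0, 0]' > rows.txt && python3 -m handwheel rows.txt
python3 - <<'E'
from h import *
go(.515,.139,.17,80)
E
```

```text
clock: 2.5
tool_pos: [0.4603, 0.2459, 0.0248]
eef_rot: [0.607, 0.795, 0.0, 0.0]
contact_force: [0.7, -1.5, 0.6]
opening: 0.333
finger_force: 25.0
clock: 3.0
tool_pos: [0.4624, 0.2477, 0.1689]
eef_rot: [0.607, 0.795, 0.004, 0.001]
contact_force: [1.6, -0.2, -3.2]
opening: 0.331
finger_force: 24.8
pos [0.4624 0.2477 0.1689] F [ 1.6 -0.2 -3.2] t 3.0 closing deg 15.3 q7 -0.3
delta [-0.1188  0.0221 -0.0012] tool x,y in world [-0.264  0.965  0.003] [0.965 0.264 0.008]
rz -1.129
```

Scaled: -0.119 m is -0.1488, -0.11 m is -0.1375.

```bash
echo '[0.2, -0.05, 0.01, 0, 0, 0, 0, 0.2, -0.1, 0.0188, 0, 0, 0, 0, 0.2, -0.1375, 0.025, 0, 0, 0, 0, 0.2, -0.1488, 0.0275, 0.0125, 0, 0, 0, 0.2, -0.1488, 0.0275, 0.0375, 0, 0, 0, 0.2, -0.1488, 0.0275, 0.0563, 0, 0, 0, 0.2, -0.1488, 0.0275, 0.0688, 0, 0, 0, 0.2, -0.1488, 0.0275, 0.0725, 0, 0, 0, 0.2, -0.1488, 0.0275, 0.0725, 0, 0, 0]' > rows.txt && python3 -m handwheel rows.txt
python3 - <<'E'
from h import *
go(.515,.139,.112,15)
tops("wrist",.515,.139,.07,.1,.045)
tops("top",.552,-.079,.07,.1,.045)
E
```

```text
clock: 3.9
tool_pos: [0.512, 0.1377, 0.106]
eef_rot: [0.606, 0.795, -0.0, -0.001]
contact_force: [-0.6, -0.1, -1.0]
opening: 0.335
finger_force: 24.8
pos [0.512  0.1377 0.106 ] F [-0.6 -0.1 -1. ] t 3.9 closing deg 15.3 q7 -0.11
delta [ 0.0004  0.0032 -0.006 ] tool x,y in world [-0.265  0.964  0.   ] [ 0.964  0.265 -0.001]
rz 0.006
wrist n 8271 mean [0.5095 0.1537 0.0841] circle [0.5136 0.1374] r 0.039
top n 389 mean [ 0.5508 -0.0777  0.0841] circle [ 0.5492 -0.0772] r 0.0399
```

Scaled: 0.012 m is 0.015, 0.011 m is 0.0138.

```bash
echo '[0.2, 0, 0.0013, 0.0013, 0, 0, 0, 0.2, 0, 0.0013, 0.0025, 0, 0, 0, 0.2, 0, 0.0013, 0.0044, 0, 0, 0, 0.2, 0, 0.0013, 0.0063, 0, 0, 0, 0.2, 0, 0.0013, 0.0081, 0, 0, 0, 0.2, 0, 0.0013, 0.01, 0, 0, 0, 0.2, 0, 0.0013, 0.0119, 0, 0, 0, 0.2, 0, 0.0013, 0.0138, 0, 0, 0, 0.2, 0, 0.0013, 0.015, 0, 0, 0, 0.2, 0, 0.0013, 0.015, 0, 0, 0]' > rows.txt && python3 -m handwheel rows.txt
python3 - <<'E'
from h import *
go(.515,.139,.093,15)
tops("wrist",.515,.139,.05,.11,.045)
E
```

```text
clock: 5.0
tool_pos: [0.5134, 0.1375, 0.0945]
eef_rot: [0.607, 0.795, -0.0, -0.0]
contact_force: [1.0, 0.7, -3.0]
opening: 0.334
finger_force: 24.8
pos [0.5134 0.1375 0.0945] F [ 1.   0.7 -3. ] t 5.0 closing deg 15.3 q7 -0.11
delta [0.001  0.0019 0.0015] tool x,y in world [-0.264  0.965  0.   ] [ 0.965  0.264 -0.   ]
rz 0.005
wrist n 10443 mean [0.5093 0.1516 0.0793] circle [0.5134 0.1368] r 0.039
```

Scaled: 0.002 m is 0.0025, 0.001 m is 0.0013.

```bash
echo '[0.2, 0, 0, 0.0013, 0, 0, 0, 0.2, 0, 0, 0.0013, 0, 0, 0, 0.2, 0, 0, 0.0025, 0, 0, 0, 0.2, 0, 0, 0.0025, 0, 0, 0]' > rows.txt && python3 -m handwheel rows.txt
python3 - <<'E'
from h import *
go(.515,.139,.093,15)
I,P,q=tops("wrist",.5134,.137,.05,.11,.045)
print(np.histogram(q[:,2],bins=np.arange(.06,.1,.002)))
E
```

```text
clock: 5.45
tool_pos: [0.5136, 0.1375, 0.0926]
eef_rot: [0.607, 0.795, 0.0, -0.0]
contact_force: [0.0, 0.2, -2.2]
opening: 0.329
finger_force: 24.8
pos [0.5136 0.1375 0.0926] F [ 0.   0.2 -2.2] t 5.45 closing deg 15.3 q7 -0.11
delta [ 0.001   0.0018 -0.0004] tool x,y in world [-0.264  0.965  0.   ] [0.965 0.264 0.   ]
rz 0.005
wrist n 10780 mean [0.5093 0.1512 0.0786] circle [0.5134 0.1365] r 0.039
(array([   0,    0,    0,  962, 3869,  873, 1068,   82,   93,  432,  522,
        189,   94,   88,   93,   98,  131,  192,  207,  187]), array([0.06 , 0.062, 0.064, 0.066, 0.068, 0.07 , 0.072, 0.074, 0.076,
       0.078, 0.08 , 0.082, 0.084, 0.086, 0.088, 0.09 , 0.092, 0.094,
       0.096, 0.098, 0.1  ]))
```

Scaled: -0.1 m is -0.125, -0.07 m is -0.0875.

```bash
echo '[0.4, 0, 0, 0, 0, 0, 0, 0.5, 0, 0, 0, 0, 0, 0, 0.65, 0, 0, 0, 0, 0, 0, 0.65, 0, 0, -0.0375, 0, 0, 0, 0.65, 0, 0, -0.0875, 0, 0, 0, 0.65, 0, 0, -0.125, 0, 0, 0, 0.65, 0, 0, -0.125, 0, 0, 0]' > rows.txt && python3 -m handwheel rows.txt
python3 - <<'E'
from h import *
tops("wrist",.5134,.137,.115,.13,.045)
go(.43,.03,.15,-45)
E
```

```text
clock: 6.2
tool_pos: [0.5162, 0.1383, 0.1966]
eef_rot: [0.607, 0.795, 0.004, 0.002]
contact_force: [1.2, -0.2, 0.2]
opening: 0.645
finger_force: 0.0
wrist n 978 mean [0.511  0.1407 0.1194] circle [0.5113 0.1397] r 0.014
pos [0.5149 0.1379 0.1946] F [-0.1  0.4 -0.8] t 6.25 closing deg 15.3 q7 -0.1
delta [-0.0817 -0.1105  0.044 ] tool x,y in world [-0.264  0.965  0.   ] [0.965 0.264 0.005]
rz 1.052
```

Scaled: -0.11 m is -0.1375, -0.03 m is -0.0375, 1.05 rad is 0.2625.

```bash
echo '[0.8, -0.0375, -0.0438, 0, 0, 0, 0.0375, 0.8, -0.0688, -0.0875, 0.0063, 0, 0, 0.075, 0.8, -0.0938, -0.125, 0.025, 0, 0, 0.1125, 0.8, -0.1025, -0.1375, 0.0438, 0, 0, 0.15, 0.8, -0.1025, -0.1375, 0.055, 0, 0, 0.1875, 0.8, -0.1025, -0.1375, 0.055, 0, 0, 0.225, 0.8, -0.1025, -0.1375, 0.055, 0, 0, 0.2625, 0.8, -0.1025, -0.1375, 0.055, 0, 0, 0.2625, 0.8, -0.1025, -0.1375, 0.055, 0, 0, 0.2625]' > rows.txt && python3 -m handwheel rows.txt
python3 - <<'E'
from h import *
I,P,q=tops("wrist",.43,.03,.048,.062); cv2.imwrite("pics/w2.png",I[:,:,::-1])
tops("wrist",.43,-.047,.048,.062)
tops("wrist",.551,-.078,.07,.12,.05)
c=tops("wrist",.43,.03,.048,.062)[2].mean(0)
go(c[0],c[1],.15,-45)
E
```

```text
clock: 7.15
tool_pos: [0.4285, 0.0294, 0.1481]
eef_rot: [0.923, 0.386, -0.001, -0.0]
contact_force: [0.4, -0.3, 0.3]
opening: 0.795
finger_force: 0.0
wrist n 858 mean [0.4318 0.0306 0.0537] circle [0.4312 0.0298] r 0.0136
wrist n 415 mean [ 0.4302 -0.0416  0.0531] circle [ 0.4325 -0.0458] r 0.0134
wrist n 11672 mean [ 0.5468 -0.0766  0.0972] circle [ 0.5484 -0.0787] r 0.0397
wrist n 854 mean [0.4312 0.0303 0.0533] circle [0.4307 0.0295] r 0.0139
pos [0.429  0.0294 0.1486] F [ 0.4 -0.8 -0.7] t 7.35 closing deg -44.8 q7 -0.59
delta [ 0.0022  0.0009 -0.0014] tool x,y in world [ 0.704  0.71  -0.   ] [ 0.71  -0.704 -0.   ]
rz 0.004
```

View pics/w2.png

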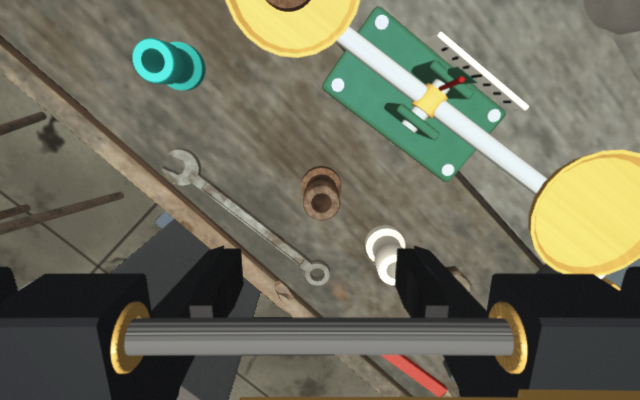

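The wrist picture shows the second brown spacer at (322,200), the first in the left pan at (290,0), and the white look-alike at (390,260) clear of the closing line.

Scaled: 0.124 m is 0.155, 0.0015 m is 0.0019.

```bash
echo '[0.7, 0.0019, 0.0013, 0.05, 0, 0, 0, 0.7, 0.0019, 0.0013, 0.1, 0, 0, 0, 0.7, 0.0019, 0.0013, 0.1375, 0, 0, 0, 0.7, 0.0019, 0.0013, 0.155, 0, 0, 0, 0.7, 0.0019, 0.0013, 0.155, 0, 0, 0, 0.45, 0.0019, 0.0013, 0.155, 0, 0, 0, 0.2, 0.0019, 0.0013, 0.155, 0, 0, 0, 0.2, 0.0019, 0.0013, 0.155, 0, 0, 0, 0.2, 0.0019, 0.0013, 0.155, 0, 0, 0, 0.2, 0.0019, 0.0013, 0.155, 0, 0, 0]' > rows.txt && python3 -m handwheel rows.txt 25
python3 - <<'E'
from h import *
go(.5485,-.0785,.19,15)
E
```

```text
clock: 8.35
tool_pos: [0.4379, 0.0308, 0.0315]
eef_rot: [0.924, 0.383, -0.007, -0.003]
contact_force: [-2.3, 1.3, 4.2]
opening: 0.318
finger_force: 25.1
pos [0.4379 0.0308 0.0315] F [-2.3  1.3  4.2] t 8.35 closing deg -44.9 q7 0.04
delta [-0.001   0.1538 -0.1601] tool x,y in world [ 0.706  0.708 -0.01 ] [ 0.708 -0.706 -0.01 ]
rz -1.045
```

```bash
echo '[0.2, 0, 0, 0, 0, 0, 0]' > rows.txt && python3 -m handwheel rows.txt
python3 - <<'E'
from h import *
go(.4305,.0298,.0247,-45); s=get_state(); print(np.round(s["q"],2), np.round(s["joint_torque"],1),s["moment"])
I,P,q=tops("wrist",.433,.03,.048,.075,.03); cv2.imwrite("pics/w3.png",I[:,:,::-1])
E
```

```text
clock: 8.45
tool_pos: [0.4379, 0.0308, 0.0315]
eef_rot: [0.923, 0.384, -0.007, -0.003]
contact_force: [-1.5, 2.2, 5.8]
opening: 0.314
finger_force: 25.2
pos [0.4379 0.0308 0.0315] F [-1.5  2.2  5.8] t 8.45 closing deg -44.9 q7 0.04
delta [-0.0059 -0.0045  0.0069] tool x,y in world [ 0.706  0.709 -0.01 ] [ 0.709 -0.706 -0.01 ]
rz 0.002
[-0.2   0.89  0.04  2.24 -1.    0.04  0.04] [  0.7 -43.7   2.7  -1.2   0.   -0.7   0. ] [0.25771398 0.51511267 0.02468906]
wrist n 5129 mean [0.439  0.0359 0.0578] circle [0.4431 0.0402] r 0.0262
```

View pics/w3.png

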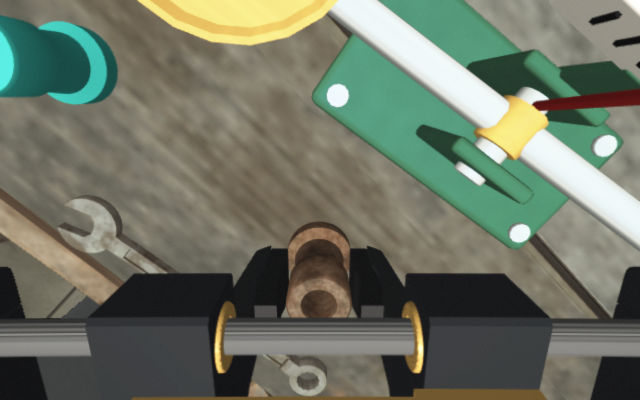

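Scaled: -0.165 m is -0.2063, -0.13 m is -0.1625, -0.45 rad is -0.1125.

```bash
echo '[0.2, 0, 0, -0.025, 0, 0, 0, 0.2, 0, 0, -0.0625, 0, 0, 0, 0.2, 0, 0, -0.1125, 0, 0, 0, 0.2, 0, 0, -0.1625, 0, 0, 0, 0.2, 0, 0, -0.2063, 0, 0, 0, 0.2, 0, 0, -0.2063, 0, 0, -0.0375, 0.2, 0, 0, -0.2063, 0, 0, -0.075, 0.2, 0, 0, -0.2063, 0, 0, -0.1125, 0.2, 0, 0, -0.2063, 0, 0, -0.1125]' > rows.txt && python3 -m handwheel rows.txt 30
python3 - <<'E'
from h import *
go(.5485,-.0785,.19,15); s=get_state(); print(np.round(s["q"],2))
I,P,q=tops("wrist",*s["tool_pos"][:2],.19,.25,.03);print(s["finger_force"],s["opening"])
E
```

```text
clock: 9.4
tool_pos: [0.4408, 0.0305, 0.1962]
eef_rot: [0.814, 0.58, -0.006, -0.004]
contact_force: [-0.4, 0.3, -0.7]
opening: 0.312
finger_force: 29.8
pos [0.4408 0.0305 0.1962] F [-0.4  0.3 -0.7] t 9.4 closing deg -19.1 q7 0.12
delta [-0.0678  0.1374  0.0048] tool x,y in world [ 0.327  0.945 -0.005] [ 0.945 -0.327 -0.012]
rz -0.595
[-0.5   0.6   0.52  2.15 -0.57  0.54  0.12]
wrist n 9852 mean [0.4424 0.0351 0.2207] circle [0.4433 0.0377] r 0.0284
29.813136084994767 0.3123846938951469
```

Scaled: 0.137 m is 0.1713, -0.068 m is -0.085.

```bash
echo '[0.2, -0.025, 0.05, 0, 0, 0, 0, 0.2, -0.05, 0.1, 0, 0, 0, 0, 0.2, -0.075, 0.15, 0, 0, 0, 0, 0.2, -0.085, 0.1713, 0.0125, 0, 0, 0, 0.2, -0.085, 0.1713, 0.0375, 0, 0, 0, 0.2, -0.085, 0.1713, 0.0563, 0, 0, 0, 0.2, -0.085, 0.1713, 0.0688, 0, 0, 0, 0.2, -0.085, 0.1713, 0.0688, 0, 0, 0, 0.2, -0.085, 0.1713, 0.0688, 0, 0, 0]' > rows.txt && python3 -m handwheel rows.txt
python3 - <<'E'
from h import *
go(.5485,-.0785,.1275)
s=get_state(); c=s["tool_pos"]; print(s["finger_force"])
I,P,q=tops("wrist",.5485,-.0785,.08,.11,.045); print(np.histogram(q[:,2],bins=np.arange(.08,.11,.003))[0])
tops("wrist",c[0],c[1],.14,.19,.03)
cv2.imwrite("pics/w4.png",I[:,:,::-1])
E
```

```text
clock: 10.35
tool_pos: [0.5473, -0.0787, 0.1398]
eef_rot: [0.815, 0.58, -0.006, -0.004]
contact_force: [1.4, 0.0, -1.9]
opening: 0.311
finger_force: 29.8
pos [ 0.5473 -0.0787  0.1398] F [ 1.4  0.  -1.9] t 10.35 closing deg -19.1 q7 0.28
delta [0.0006 0.0012 0.0123] tool x,y in world [ 0.328  0.945 -0.006] [ 0.945 -0.328 -0.013]
29.815281682822388
wrist n 8037 mean [ 0.5545 -0.0663  0.0981] circle [ 0.5495 -0.0789] r 0.0391
[   0    0    0    0    2 5402 1834  793    0]
wrist n 9305 mean [ 0.5491 -0.074   0.1645] circle [ 0.5498 -0.0715] r 0.0282
```

View pics/w4.png

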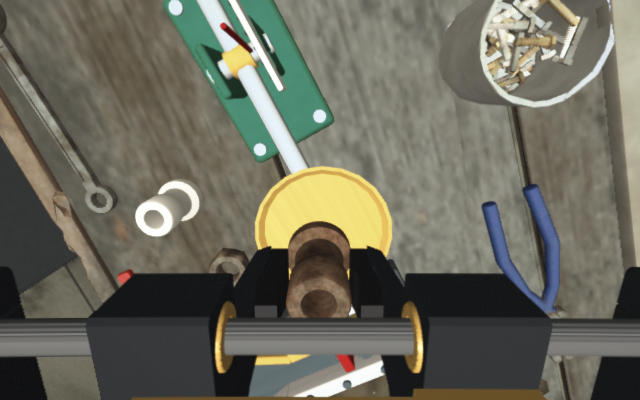

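The picture shows the spacer held over the right pan's centre at (320,230). I lower it slowly to touch.

Scaled: 0.012 m is 0.015, 0.011 m is 0.0138.

```bash
echo '[0.2, 0, 0.0013, 0.0038, 0, 0, 0, 0.2, 0, 0.0013, 0.0075, 0, 0, 0, 0.2, 0, 0.0013, 0.01, 0, 0, 0, 0.2, 0, 0.0013, 0.0113, 0, 0, 0, 0.2, 0, 0.0013, 0.0125, 0, 0, 0, 0.2, 0, 0.0013, 0.0138, 0, 0, 0, 0.2, 0, 0.0013, 0.015, 0, 0, 0, 0.2, 0, 0.0013, 0.015, 0, 0, 0, 0.2, 0, 0.0013, 0.015, 0, 0, 0]' > rows.txt && python3 -m handwheel rows.txt
python3 - <<'E'
from h import *
go(.5485,-.0785,.1275)
for i in range(2):
  I,P,q=tops("wrist",.5485,-.0785,.06,.11,.045); print(np.histogram(q[:,2],bins=np.arange(.08,.11,.003))[0], get_state()["contact_force"])
E
```

```text
clock: 11.35
tool_pos: [0.548, -0.079, 0.1277]
eef_rot: [0.815, 0.58, -0.006, -0.004]
contact_force: [0.3, 0.7, -0.2]
opening: 0.315
finger_force: 29.9
pos [ 0.548  -0.079   0.1277] F [ 0.3  0.7 -0.2] t 11.35 closing deg -19.1 q7 0.29
delta [0.0006 0.0003 0.0002] tool x,y in world [ 0.327  0.945 -0.005] [ 0.945 -0.327 -0.013]
wrist n 9514 mean [ 0.5536 -0.0645  0.0971] circle [ 0.5513 -0.0731] r 0.0407
[   0    0    0    0   14 6058 1659  440  185] [-1.11432887 -0.11329144  1.02911598]
wrist n 9508 mean [ 0.5536 -0.0645  0.0971] circle [ 0.5519 -0.073 ] r 0.041
[   0    0    0    0   14 6046 1653  457  182] [-0.89371923  0.73505672  1.19801711]
```

Scaled: -0.1 m is -0.125, -0.09 m is -0.1125.

```bash
echo '[0.33, 0, 0, 0.0004, 0, 0, 0, 0.38, 0, 0, 0.0004, 0, 0, 0, 0.5, 0, 0, 0.0004, 0, 0, 0, 0.65, 0, 0, 0.0004, 0, 0, 0, 0.7, 0, 0, -0.0125, 0, 0, 0, 0.7, 0, 0, -0.0625, 0, 0, 0, 0.7, 0, 0, -0.1125, 0, 0, 0, 0.7, 0, 0, -0.125, 0, 0, 0, 0.7, 0, 0, -0.125, 0, 0, 0, 0.7, 0, 0, -0.125, 0, 0, 0]' > rows.txt && python3 -m handwheel rows.txt 5
echo '[0.7, 0, 0, 0, 0, 0, 0, 0.7, 0, 0, 0, 0, 0, 0, 0.7, 0, 0, 0, 0, 0, 0, 0.7, 0, 0, 0, 0, 0, 0, 0.7, 0, 0, 0, 0, 0, 0, 0.7, 0, 0, 0, 0, 0, 0, 0.7, 0, 0, 0, 0, 0, 0, 0.7, 0, 0, 0, 0, 0, 0, 0.7, 0, 0, 0, 0, 0, 0, 0.7, 0, 0, 0, 0, 0, 0]' > rows.txt && python3 -m handwheel rows.txt
echo '[0.7, 0, 0, 0, 0, 0, 0, 0.7, 0, 0, 0, 0, 0, 0, 0.7, 0, 0, 0, 0, 0, 0, 0.7, 0, 0, 0, 0, 0, 0, 0.7, 0, 0, 0, 0, 0, 0, 0.7, 0, 0, 0, 0, 0, 0, 0.7, 0, 0, 0, 0, 0, 0, 0.7, 0, 0, 0, 0, 0, 0, 0.7, 0, 0, 0, 0, 0, 0, 0.7, 0, 0, 0, 0, 0, 0]' > rows.txt && python3 -m handwheel rows.txt
python3 - <<'E'
from h import *
for i in range(3):
  I,P,q=tops("wrist",.5485,-.0785,.055,.19,.045); print(np.histogram(q[:,2],bins=np.arange(.055,.19,.006))[0],get_state()["clock"])
c=tops("wrist",.5485,-.0785,.114,.165,.04)
I,P,q=tops("top",.5114,.14,.055,.16,.045); print(np.histogram(q[:,2],bins=np.arange(.055,.19,.006))[0]);cv2.imwrite("pics/t2.png",cv2.resize(I[165:295,240:440,::-1],None,fx=3,fy=3))
go(.5485,-.0785,.1275)
E
```

```text
clock: 12.45
tool_pos: [0.5488, -0.0783, 0.2269]
eef_rot: [0.814, 0.58, -0.006, -0.004]
contact_force: [-0.7, 0.5, -0.5]
opening: 0.7
finger_force: 0.0
clock: 13.45
tool_pos: [0.5494, -0.0789, 0.2276]
eef_rot: [0.814, 0.58, -0.006, -0.004]
contact_force: [-1.0, -0.4, -0.2]
opening: 0.705
finger_force: 0.0
clock: 14.45
tool_pos: [0.5494, -0.0789, 0.2276]
eef_rot: [0.815, 0.58, -0.006, -0.004]
contact_force: [0.5, -0.2, -0.3]
opening: 0.701
finger_force: 0.0
wrist n 7185 mean [ 0.5505 -0.0743  0.1073] circle [ 0.549  -0.0758] r 0.0423
[  12  162    0    0    0    0 1893 3090  281  252  110   65   80  133
  155  839  113    0    0    0    0    0] 14.5
wrist n 7175 mean [ 0.5505 -0.0743  0.1073] circle [ 0.5479 -0.0758] r 0.0422
[  15  160    0    0    0    0 1812 3155  283  253  110   67   76  140
  144  844  116    0    0    0    0    0] 14.55
wrist n 7181 mean [ 0.5504 -0.0743  0.1073] circle [ 0.5487 -0.0757] r 0.0423
[  11  162    0    0    0    0 1896 3086  284  250  108   67   78  145
  149  841  104    0    0    0    0    0] 14.6
wrist n 1507 mean [ 0.5465 -0.082   0.143 ] circle [ 0.5457 -0.0837] r 0.0139
top n 81 mean [0.5232 0.1144 0.0679] circle [0.522  0.1187] r 0.0314
[ 0 30 47  4  0  0  0  0  0  0  0  0  0  0  0  0  0  0  0  0  0  0]
pos [ 0.5494 -0.0789  0.2276] F [-0.1  0.1  0.7] t 14.7 closing deg -19.1 q7 0.21
delta [0.0006 0.0003 0.1001] tool x,y in world [ 0.327  0.945 -0.006] [ 0.945 -0.327 -0.013]
```

View pics/t2.png

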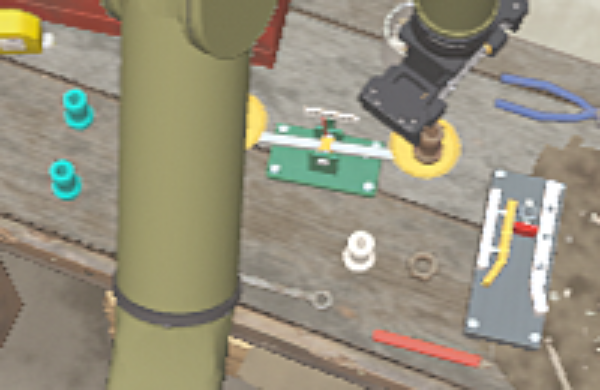

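After 2.5 s released, the right pan's floor is still at 0.097 (fully up) and the left at 0.068 (fully down). So the first spacer, on the left pan, is the heavier. I go back to it.

Scaled: 0.194 m is 0.2425, 0.19 m is 0.2375, -0.47 rad is -0.1175.

```bash
echo '[0.7, 0.0375, -0.025, 0, 0, 0, -0.03, 0.7, 0.0875, -0.05, 0, 0, 0, -0.06, 0.7, 0.1375, -0.075, 0, 0, 0, -0.09, 0.7, 0.1875, -0.1063, 0, 0, 0, -0.1175, 0.7, 0.2375, -0.1313, 0.0125, 0, 0, -0.1175, 0.7, 0.2425, -0.135, 0.025, 0, 0, -0.1175, 0.7, 0.2425, -0.135, 0.0375, 0, 0, -0.1175, 0.7, 0.2425, -0.135, 0.0375, 0, 0, -0.1175, 0.7, 0.2425, -0.135, 0.0375, 0, 0, -0.1175]' > rows.txt && python3 -m handwheel rows.txt
python3 - <<'E'
from h import *
tops("wrist",.5113,.1397,.112,.13,.03)
I,P,q=tops("wrist",.5113,.1397,.06,.11,.045);print(np.histogram(q[:,2],bins=np.arange(.06,.11,.003))[0])
go(.5113,.1397,.093,8)
E
```

```text
clock: 15.6
tool_pos: [0.5108, 0.1374, 0.198]
eef_rot: [0.658, 0.753, -0.005, -0.005]
contact_force: [-0.1, -0.2, 0.4]
opening: 0.702
finger_force: 0.0
wrist n 1089 mean [0.5129 0.1417 0.1209] circle [0.5133 0.1406] r 0.0138
wrist n 5874 mean [0.513  0.1397 0.0722] circle [0.5132 0.1362] r 0.0393
[   0    0 2735 1573  678   57  295  144   50   54   47   32   22   23
   60   62]
pos [0.5111 0.1379 0.1984] F [-1.   0.1 -0.2] t 15.7 closing deg 7.7 q7 0.22
delta [0.0017 0.0019 0.1053] tool x,y in world [-0.134  0.991  0.   ] [ 0.991  0.134 -0.013]
rz -0.006
```

Scaled: 0.1055 m is 0.1319, 0.002 m is 0.0025, -0.013 rad is -0.0033.

```bash
echo '[0.7, 0.0025, 0.0025, 0.025, -0.0033, 0, 0, 0.7, 0.0025, 0.0025, 0.075, -0.0033, 0, 0, 0.7, 0.0025, 0.0025, 0.1125, -0.0033, 0, 0, 0.7, 0.0025, 0.0025, 0.13, -0.0033, 0, 0, 0.6, 0.0025, 0.0025, 0.1319, -0.0033, 0, 0, 0.45, 0.0025, 0.0025, 0.1319, -0.0033, 0, 0, 0.4, 0.0025, 0.0025, 0.1319, -0.0033, 0, 0, 0.3, 0.0025, 0.0025, 0.1319, -0.0033, 0, 0, 0.2, 0.0025, 0.0025, 0.1319, -0.0033, 0, 0, 0.2, 0.0025, 0.0025, 0.1319, -0.0033, 0, 0]' > rows.txt && python3 -m handwheel rows.txt 25
echo '[0.2, 0, 0, 0, 0, 0, 0, 0.2, 0, 0, 0, 0, 0, 0]' > rows.txt && python3 -m handwheel rows.txt 30
python3 - <<'E'
from h import *
go(.5113,.1397,.2)
E
```

```text
clock: 16.7
tool_pos: [0.5117, 0.142, 0.0933]
eef_rot: [0.657, 0.754, 0.001, 0.0]
contact_force: [1.6, -0.4, 5.7]
opening: 0.333
finger_force: 25.1
clock: 16.9
tool_pos: [0.5118, 0.142, 0.0933]
eef_rot: [0.657, 0.754, 0.001, 0.0]
contact_force: [1.2, -0.1, 5.9]
opening: 0.328
finger_force: 30.2
pos [0.5118 0.142  0.0933] F [ 1.2 -0.1  5.9] t 16.9 closing deg 7.8 q7 0.31
delta [-0.0021 -0.0006 -0.1067] tool x,y in world [-0.136  0.991  0.001] [0.991 0.136 0.002]
```

Units first: shifts go in shares of 0.8 m and turns go in shares of 4 rad. So -0.11 m is -0.1375, -0.09 m is -0.1125.

```bash
echo '[0.2, 0, 0, -0.0063, 0, 0, 0, 0.2, 0, 0, -0.0188, 0, 0, 0, 0.2, 0, 0, -0.0375, 0, 0, 0, 0.2, 0, 0, -0.075, 0, 0, 0, 0.2, 0, 0, -0.1125, 0, 0, 0, 0.2, 0, 0, -0.1375, 0, 0, 0, 0.2, 0, 0, -0.1375, 0, 0, 0]' > rows.txt && python3 -m handwheel rows.txt
echo '[0.2, -0.0375, -0.01, 0, 0, 0, 0, 0.2, -0.0875, -0.0238, 0, 0, 0, 0, 0.2, -0.1375, -0.0375, 0, 0, 0, 0, 0.2, -0.1875, -0.0525, 0, 0, 0, 0, 0.2, -0.2375, -0.0663, 0, 0, 0, 0, 0.2, -0.2875, -0.08, 0, 0, 0, 0, 0.2, -0.3375, -0.0938, 0, 0, 0, 0, 0.2, -0.3875, -0.1075, 0, 0, 0, 0, 0.2, -0.4375, -0.1225, 0, 0, 0, 0, 0.2, -0.4625, -0.1288, 0, 0, 0, 0]' > rows.txt && python3 -m handwheel rows.txt
echo '[0.2, 0, 0, 0, 0, 0, 0, 0.2, 0, 0, 0, 0, 0, 0]' > rows.txt && python3 -m handwheel rows.txt
python3 - <<'E'
from h import *
I,P,q=tops("wrist",.49,-.215,.015,.05,.13); cv2.imwrite("pics/w5.png",I[:,:,::-1]); np.save("pics/P5.npy",P)
go(.421,-.224,.12,8); s=get_state(); print(s["finger_force"],np.round(s["q"],2))
E
```

```text
clock: 17.6
tool_pos: [0.5117, 0.142, 0.2049]
eef_rot: [0.657, 0.754, 0.002, 0.0]
contact_force: [0.4, -0.8, -1.6]
opening: 0.329
finger_force: 29.8
clock: 18.6
tool_pos: [0.4568, -0.2427, 0.2012]
eef_rot: [0.659, 0.752, -0.001, -0.001]
contact_force: [-0.7, 0.5, -2.5]
opening: 0.325
finger_force: 29.8
clock: 18.8
tool_pos: [0.4583, -0.2379, 0.2011]
eef_rot: [0.657, 0.754, -0.0, -0.002]
contact_force: [0.1, 0.5, -2.0]
opening: 0.329
finger_force: 29.8
wrist n 21297 mean [ 0.4939 -0.2107  0.0299] circle [ 0.4901 -0.2198] r 0.1268
pos [ 0.4587 -0.237   0.2012] F [-0.7 -0.2 -3.1] t 18.85 closing deg 7.9 q7 0.88
delta [ 0.0178 -0.0354  0.0814] tool x,y in world [-0.138  0.99   0.004] [ 0.99   0.138 -0.003]
rz -0.001
29.77803292160388 [ 0.18  0.63  0.34  1.94 -0.34  0.63  0.88]
```

View pics/w5.png

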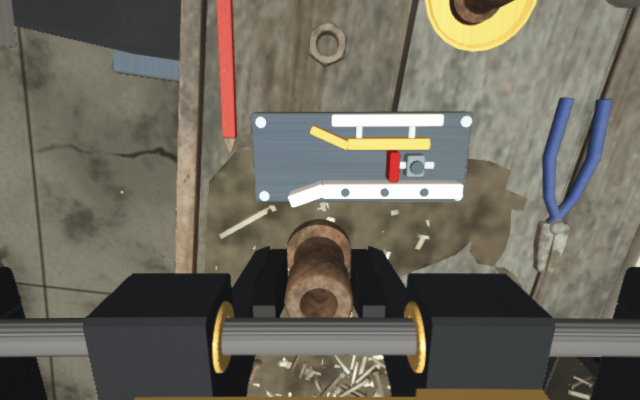

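Picture: plate corners at about (251,113), (472,112), (470,202), (255,203). The red stop's face is at u≈388, v 152–182, the cheek at (390,144) and the wall's inner edge at v≈184. Next I measure the jig's frame from this view.

```bash
python3 - <<'E'
from h import *
I=cv2.imread("pics/w5.png"); P=np.load("pics/P5.npy").reshape(400,640,3)
m=((P[...,2]>.016)&(P[...,2]<.055)).astype(np.uint8); m[:100]=0; m[212:]=0; m[:,:240]=0; m[:,485:]=0
n,l,s,c=cv2.connectedComponentsWithStats(m); k=1+s[1:,4].argmax(); m=l==k
pl=P[m&(abs(P[...,2]-np.median(P[...,2][m]))<.006)]; print("plate z",np.median(pl[:,2]))
q=P[m][:,:2].astype(np.float32); r=cv2.minAreaRect(q); print(r); b=cv2.boxPoints(r).round(4); print(b.tolist())
# plate-level edges along rows: line fit of the plate's free long edge (+y) and ends
e=b[np.argsort(b[:,0])]; 
u=(e[2:].mean(0)-e[:2].mean(0)); u/=np.linalg.norm(u); cen=b.mean(0); o=cen-.015*u; nrm=np.array([-u[1],u[0]])
print("yaw deg",np.degrees(np.arctan2(u[1],u[0])),"origin",o,"apron",o-.058*u)
hsv=cv2.cvtColor(I,cv2.COLOR_BGR2HSV)
def J(p): p=p[:,:2]-o; return np.c_[p@u,p@nrm]
for nm,lo,hi in (("red",(0,150,80),(6,255,255)),("cheek",(18,120,120),(32,255,255)),("white",(0,0,190),(180,40,255))):
    k=cv2.inRange(hsv,lo,hi)>0; k&=m; p=P[k]; p=p[p[:,2]>.036]; j=J(p)
    print(nm,len(p),"z",np.median(p[:,2]).round(4),"x",np.percentile(j[:,0],[1,50,99]).round(4),"y",np.percentile(j[:,1],[1,50,99]).round(4))
    if nm=="white":
        w=j[(j[:,1]<0)&(j[:,0]>-.02)]; print("wall y",np.percentile(w[:,1],[2,98]).round(4))
    if nm=="cheek":
        w=j[(j[:,0]>0)]; print("cheek y",np.percentile(w[:,1],[2,98]).round(4))
E
```

```text
plate z 0.024806207017278828
((0.49359726905822754, -0.21155232191085815), (0.20041970908641815, 0.08328739553689957), 7.981868267059326)
[[0.3885999917984009, -0.1842000037431717], [0.4000999927520752, -0.26669999957084656], [0.5985999703407288, -0.23890000581741333], [0.5871000289916992, -0.15639999508857727]]
yaw deg 7.972445 origin [ 0.47874498 -0.21363045] apron [ 0.42130557 -0.22167487]
red 342 z 0.0445 x [0.0382 0.0418 0.0468] y [-0.0164 -0.003   0.0091]
cheek 554 z 0.0427 x [-0.0298  0.0187  0.0715] y [0.0114 0.0194 0.0303]
cheek y [0.0114 0.0207]
white 3978 z 0.0439 x [-0.0472  0.0323  0.1014] y [-0.0366 -0.0212  0.0405]
wall y [-0.0322 -0.0054]
```

Scaled: 0.138 m is 0.1725, 0.125 m is 0.1563.

```bash
echo '[0.2, 0.0125, -0.025, 0.0125, 0, 0, 0, 0.2, 0.025, -0.0438, 0.0375, 0, 0, 0, 0.2, 0.025, -0.0438, 0.0875, 0, 0, 0, 0.2, 0.025, -0.0438, 0.125, 0, 0, 0, 0.2, 0.025, -0.0438, 0.1563, 0, 0, 0, 0.2, 0.025, -0.0438, 0.1725, 0, 0, 0, 0.2, 0.025, -0.0438, 0.1725, 0, 0, 0, 0.2, 0.025, -0.0438, 0.1725, 0, 0, 0]' > rows.txt && python3 -m handwheel rows.txt
python3 - <<'E'
from h import *
go(.4213,-.2217,.049,8); print(np.round(get_state()["q"],2))
E
```

```text
clock: 19.65
tool_pos: [0.4219, -0.2225, 0.0643]
eef_rot: [0.656, 0.754, 0.0, -0.001]
contact_force: [0.9, 0.4, -1.5]
opening: 0.329
finger_force: 29.8
pos [ 0.4219 -0.2225  0.0643] F [ 0.9  0.4 -1.5] t 19.65 closing deg 8.0 q7 0.99
delta [ 0.0008 -0.0005  0.0153] tool x,y in world [-0.138  0.99   0.002] [ 0.99   0.138 -0.001]
rz -0.001
[ 0.32  0.83  0.12  2.14 -0.47  0.2   0.99]
```

Scaled: 0.0155 m is 0.0194, 0.0145 m is 0.0181.

```bash
echo '[0.2, 0.0013, 0, 0.0063, 0, 0, 0, 0.2, 0.0013, 0, 0.0113, 0, 0, 0, 0.2, 0.0013, 0, 0.015, 0, 0, 0, 0.2, 0.0013, 0, 0.0169, 0, 0, 0, 0.2, 0.0013, 0, 0.0181, 0, 0, 0, 0.2, 0.0013, 0, 0.0194, 0, 0, 0, 0.2, 0.0013, 0, 0.0194, 0, 0, 0, 0.2, 0.0013, 0, 0.0194, 0, 0, 0]' > rows.txt && python3 -m handwheel rows.txt
python3 - <<'E'
from h import *
go(.4213,-.2217,.049,8); print(np.round(get_state()["q"],2))
E
```

```text
clock: 20.45
tool_pos: [0.4215, -0.2228, 0.0497]
eef_rot: [0.657, 0.754, 0.0, -0.0]
contact_force: [-0.9, 1.4, 9.5]
opening: 0.326
finger_force: 30.3
pos [ 0.4215 -0.2228  0.0497] F [-0.9  1.4  9.5] t 20.45 closing deg 7.8 q7 1.0
delta [ 0.0011 -0.      0.0007] tool x,y in world [-0.136  0.991  0.001] [ 0.991  0.136 -0.   ]
rz -0.003
[ 0.33  0.86  0.09  2.14 -0.47  0.16  1.  ]
```

Scaled: 0.001 m is 0.0013, -0.0005 m is -0.0006.

```bash
echo '[0.36, 0, 0, -0.0006, 0, 0, 0, 0.42, 0, 0, -0.0006, 0, 0, 0, 0.42, 0.0013, 0, -0.0006, 0, 0, 0, 0.3, 0.0013, 0, -0.0006, 0, 0, 0, 0.2, 0.0013, 0, -0.0006, 0, 0, 0, 0.2, 0.0013, 0, -0.0006, 0, 0, 0]' > rows.txt && python3 -m handwheel rows.txt 30
python3 - <<'E'
from h import *
go(.4213,-.2217,.049,8); s=get_state();c=s["tool_pos"]; print(s["finger_force"],s["opening"])
I,P,q=tops("wrist",c[0],c[1],.070,.079,.024);
E
```

```text
clock: 21.05
tool_pos: [0.4213, -0.2215, 0.0491]
eef_rot: [0.657, 0.754, -0.0, -0.001]
contact_force: [-0.1, 0.3, -0.5]
opening: 0.328
finger_force: 29.9
pos [ 0.4213 -0.2215  0.0491] F [-0.1  0.3 -0.5] t 21.05 closing deg 7.9 q7 1.0
delta [-0.0002 -0.      0.0001] tool x,y in world [-0.137  0.991  0.001] [ 0.991  0.137 -0.001]
rz -0.002
29.85118336742744 0.3277085637724286
wrist n 3107 mean [ 0.4208 -0.2184  0.0757] circle [ 0.4204 -0.2147] r 0.0223
```

Scaled: 0.03 m is 0.0375, 0.01 m is 0.0125.

```bash
echo '[0.2, 0, 0.0063, 0, 0, 0, 0, 0.2, 0, 0.0125, 0, 0, 0, 0, 0.2, 0, 0.0188, 0, 0, 0, 0, 0.2, 0, 0.025, 0, 0, 0, 0, 0.2, 0, 0.0313, 0, 0, 0, 0, 0.2, 0, 0.0375, 0, 0, 0, 0]' > rows.txt && python3 -m handwheel rows.txt
echo '[0.2, 0, 0.005, 0, 0, 0, 0, 0.2, 0, 0.01, 0, 0, 0, 0, 0.2, 0, 0.015, 0, 0, 0, 0, 0.2, 0, 0.02, 0, 0, 0, 0, 0.2, 0, 0.025, 0, 0, 0, 0]' > rows.txt && python3 -m handwheel rows.txt
cat >> h.py <<'E'
def jig():
    s=get_state(); u=np.array([.9903,.1387]); n=np.array([-.1387,.9903]); d=s["tool_pos"][:2]-[.47874,-.21363]; f=s["contact_force"]
    print("jig xy",(d@u).round(4),(d@n).round(4),"z",s["tool_pos"][2].round(4),"F along/across/up",np.round([f[:2]@u,f[:2]@n,f[2]],1),"t",s["clock"],"grip",round(s["finger_force"],1))
E
python3 -c "
from h import *
jig()"
```

```text
clock: 21.7
tool_pos: [0.4516, -0.2174, 0.0491]
eef_rot: [0.657, 0.754, -0.0, -0.001]
contact_force: [-0.8, -0.4, -1.2]
opening: 0.329
finger_force: 29.8
clock: 22.2
tool_pos: [0.4697, -0.2151, 0.0491]
eef_rot: [0.657, 0.754, -0.001, -0.002]
contact_force: [-4.6, -1.2, 0.6]
opening: 0.329
finger_force: 29.9
jig xy -0.0092 -0.0002 z 0.0491 F along/across/up [-4.7 -0.6  0.6] t 22.2 grip 29.9
```

Scaled: 0.021 m is 0.0263, 0.012 m is 0.015.

```bash
echo '[0.2, 0, 0.0038, 0, 0, 0, 0, 0.2, 0, 0.0075, 0, 0, 0, 0, 0.2, 0, 0.0113, 0, 0, 0, 0, 0.2, 0, 0.015, 0, 0, 0, 0, 0.2, 0, 0.0188, 0, 0, 0, 0, 0.2, 0, 0.0225, 0, 0, 0, 0, 0.2, 0, 0.0263, 0, 0, 0, 0]' > rows.txt && python3 -m handwheel rows.txt
python3 -c "
from h import *
jig()"
echo '[0.2, 0, 0.0013, 0, 0, 0, 0, 0.2, 0, 0.0025, 0, 0, 0, 0, 0.2, 0, 0.0038, 0, 0, 0, 0, 0.2, 0, 0.005, 0, 0, 0, 0]' > rows.txt && python3 -m handwheel rows.txt
python3 -c "
from h import *
jig()"
```

```text
clock: 22.9
tool_pos: [0.492, -0.212, 0.0491]
eef_rot: [0.657, 0.754, -0.0, -0.001]
contact_force: [-4.6, -1.3, 0.6]
opening: 0.329
finger_force: 29.9
jig xy 0.0133 -0.0002 z 0.0491 F along/across/up [-4.8 -0.7  0.6] t 22.9 grip 29.9
clock: 23.3
tool_pos: [0.4956, -0.2115, 0.0491]
eef_rot: [0.657, 0.754, -0.0, -0.001]
contact_force: [-3.4, -1.8, 0.2]
opening: 0.328
finger_force: 29.9
jig xy 0.017 -0.0002 z 0.0491 F along/across/up [-3.6 -1.3  0.2] t 23.3 grip 29.9
```

Steady drag of 4–5 N. Now I creep forward 1 mm at a time, reading the force each time.

Scaled: 0.002 m is 0.0025, 0.0015 m is 0.0019.

```bash
J='from h import *
jig()'
echo '[0.2, 0, 0.0006, 0, 0, 0, 0, 0.2, 0, 0.0013, 0, 0, 0, 0, 0.2, 0, 0.0019, 0, 0, 0, 0, 0.2, 0, 0.0025, 0, 0, 0, 0]' > rows.txt && python3 -m handwheel rows.txt >/dev/null; python3 -c "$J"
echo '[0.2, 0, 0.0006, 0, 0, 0, 0, 0.2, 0, 0.0013, 0, 0, 0, 0]' > rows.txt && python3 -m handwheel rows.txt >/dev/null; python3 -c "$J"
echo '[0.2, 0, 0.0006, 0, 0, 0, 0, 0.2, 0, 0.0013, 0, 0, 0, 0]' > rows.txt && python3 -m handwheel rows.txt >/dev/null; python3 -c "$J"
```

```text
jig xy 0.019 -0.0002 z 0.0491 F along/across/up [-3.3 -1.6  1.6] t 23.7 grip 29.9
jig xy 0.02 -0.0002 z 0.0491 F along/across/up [-3.6 -1.   1.2] t 23.9 grip 29.9
jig xy 0.0211 -0.0002 z 0.0492 F along/across/up [-3.9 -1.6  1.1] t 24.1 grip 29.9
```

Scaled: 0.001 m is 0.0013, 0.0005 m is 0.0006.

```bash
J='from h import *
jig()'
echo '[0.2, 0, 0.0006, 0, 0, 0, 0, 0.2, 0, 0.0013, 0, 0, 0, 0]' > rows.txt && python3 -m handwheel rows.txt >/dev/null; python3 -c "$J"
echo '[0.2, 0, 0.0006, 0, 0, 0, 0, 0.2, 0, 0.0013, 0, 0, 0, 0]' > rows.txt && python3 -m handwheel rows.txt >/dev/null; python3 -c "$J"
```

```text
jig xy 0.0212 -0.0002 z 0.0491 F along/across/up [-5.4 -1.8  3.2] t 24.3 grip 30.0
jig xy 0.0213 -0.0002 z 0.0491 F along/across/up [-7.8 -1.5  3.9] t 24.5 grip 30.1
```

The force jumps at jig x = 0.0211 as expected (0.021). The stop is touched, so I press on until it gives.

Scaled: 0.001 m is 0.0013, 0.0005 m is 0.0006.

```bash
J='from h import *
jig()'
echo '[0.2, 0, 0.0006, 0, 0, 0, 0, 0.2, 0, 0.0013, 0, 0, 0, 0]' > rows.txt && python3 -m handwheel rows.txt >/dev/null; python3 -c "$J"
echo '[0.2, 0, 0.0006, 0, 0, 0, 0, 0.2, 0, 0.0013, 0, 0, 0, 0]' > rows.txt && python3 -m handwheel rows.txt >/dev/null; python3 -c "$J"
echo '[0.2, 0, 0.0006, 0, 0, 0, 0, 0.2, 0, 0.0013, 0, 0, 0, 0]' > rows.txt && python3 -m handwheel rows.txt >/dev/null; python3 -c "$J"
```

```text
jig xy 0.0214 -0.0002 z 0.0491 F along/across/up [-9.2 -1.3  6. ] t 24.7 grip 30.1
jig xy 0.0215 -0.0002 z 0.0492 F along/across/up [-9.3 -1.6  7.5] t 24.9 grip 30.2
jig xy 0.0215 -0.0001 z 0.0491 F along/across/up [-11.8  -1.6   8.5] t 25.1 grip 30.3
```

Scaled: 0.001 m is 0.0013, 0.0005 m is 0.0006.

```bash
J='from h import *
jig()'
echo '[0.2, 0, 0.0006, 0, 0, 0, 0, 0.2, 0, 0.0013, 0, 0, 0, 0]' > rows.txt && python3 -m handwheel rows.txt >/dev/null; python3 -c "$J"
echo '[0.2, 0, 0.0006, 0, 0, 0, 0, 0.2, 0, 0.0013, 0, 0, 0, 0]' > rows.txt && python3 -m handwheel rows.txt >/dev/null; python3 -c "$J"
echo '[0.2, 0, 0.0006, 0, 0, 0, 0, 0.2, 0, 0.0006, 0, 0, 0, 0]' > rows.txt && python3 -m handwheel rows.txt >/dev/null; python3 -c "$J"
```

```text
jig xy 0.0224 -0.0002 z 0.0491 F along/across/up [-11.7  -2.3   8.5] t 25.3 grip 30.2
jig xy 0.0234 -0.0001 z 0.0491 F along/across/up [-11.6  -1.2   8.4] t 25.5 grip 30.2
jig xy 0.024 -0.0002 z 0.0491 F along/across/up [-11.3  -1.7   8.3] t 25.7 grip 30.2
```

Scaled: 0.0005 m is 0.0006.

```bash
J='from h import *
jig()'
echo '[0.2, 0, 0.0006, 0, 0, 0, 0, 0.2, 0, 0.0006, 0, 0, 0, 0]' > rows.txt && python3 -m handwheel rows.txt >/dev/null; python3 -c "$J"
echo '[0.2, 0, -0.0013, 0, 0, 0, 0, 0.2, 0, -0.0025, 0, 0, 0, 0, 0.2, 0, -0.0038, 0, 0, 0, 0, 0.2, 0, -0.0038, 0, 0, 0, 0]' > rows.txt && python3 -m handwheel rows.txt >/dev/null; python3 -c "$J"
```

```text
jig xy 0.0245 -0.0002 z 0.0491 F along/across/up [-11.   -1.7   8.8] t 25.9 grip 30.2
jig xy 0.0243 -0.0002 z 0.0491 F along/across/up [-6.8 -1.   4.8] t 26.3 grip 30.0
```

```bash
J='from h import *
jig()'
echo '[0.2, 0, -0.0013, 0, 0, 0, 0, 0.2, 0, -0.0025, 0, 0, 0, 0, 0.2, 0, -0.0025, 0, 0, 0, 0]' > rows.txt && python3 -m handwheel rows.txt >/dev/null; python3 -c "$J"
echo '[0.2, 0, -0.0013, 0, 0, 0, 0, 0.2, 0, -0.0019, 0, 0, 0, 0, 0.2, 0, -0.0019, 0, 0, 0, 0]' > rows.txt && python3 -m handwheel rows.txt >/dev/null; python3 -c "$J"
```

```text
jig xy 0.0242 -0.0002 z 0.0491 F along/across/up [-4.  -1.5  1. ] t 26.6 grip 29.9
jig xy 0.024 -0.0002 z 0.0492 F along/across/up [ 0.3 -0.8 -1.2] t 26.9 grip 29.8
```

Scaled: -0.12 m is -0.15, -0.09 m is -0.1125.

```bash
echo '[0.36, 0, 0, 0, 0, 0, 0, 0.42, 0, 0, 0, 0, 0, 0, 0.52, 0, 0, 0, 0, 0, 0, 0.6, 0, 0, 0, 0, 0, 0, 0.6, 0, 0, 0, 0, 0, 0, 0.6, 0, 0, -0.0125, 0, 0, 0, 0.6, 0, 0, -0.0625, 0, 0, 0, 0.6, 0, 0, -0.1125, 0, 0, 0, 0.6, -0.0375, 0, -0.15, 0, 0, 0, 0.6, -0.0375, 0, -0.15, 0, 0, 0]' > rows.txt && python3 -m handwheel rows.txt 5
echo '[0.6, 0, 0, 0, 0, 0, 0, 0.6, 0, 0, 0, 0, 0, 0]' > rows.txt && python3 -m handwheel rows.txt
python3 - <<'E'
from h import *
u=np.array([.9903,.1387]); n=np.array([-.1387,.9903]); o=np.array([.47874,-.21363])
c=o+.024*u
I,P,q=tops("wrist",c[0],c[1],.072,.084,.03); d=q.mean(0)[:2]-o; print("spacer jig",d@u,d@n)
hsv=cv2.cvtColor(np.ascontiguousarray(I[:,:,::-1]),cv2.COLOR_BGR2HSV); k=(cv2.inRange(hsv,(0,150,80),(6,255,255))>0).ravel()
r=P[k]; r=r[(np.hypot(*(r[:,:2]-o-.05*u).T)<.04)&(r[:,2]>.036)]; j=(r[:,:2]-o)@u; print("red x",np.percentile(j,[1,50,99]).round(4),len(j))
cv2.imwrite("pics/w6.png",I[:,:,::-1])
tops("wrist",.5465,-.082,.11,.13,.035)
E
```

```text
clock: 27.9
tool_pos: [0.5077, -0.2464, 0.1744]
eef_rot: [0.659, 0.752, -0.0, 0.005]
contact_force: [-0.1, -0.7, -0.3]
opening: 0.602
finger_force: 0.0
clock: 28.1
tool_pos: [0.5046, -0.2391, 0.1684]
eef_rot: [0.657, 0.754, 0.0, -0.002]
contact_force: [0.5, -0.2, -0.6]
opening: 0.598
finger_force: 0.0
wrist n 920 mean [ 0.5026 -0.2128  0.0775] circle [ 0.5027 -0.2133] r 0.0137
spacer jig 0.023772701123283405 -0.002445009387282158
red x [0.0407 0.0448 0.0492] 381
wrist n 0 mean 0 circle [0 0] r 0
```

View pics/w6.png

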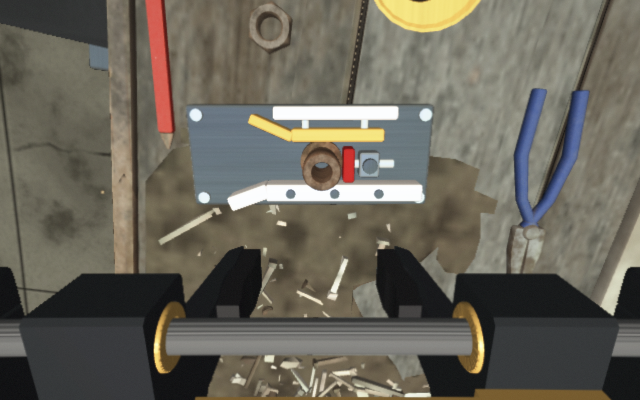

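The spacer stands at jig x 0.0238, so its edge is at 0.0408. The stop's face is at 0.0407, having moved about 2.5–3 mm. Last check: that the lighter one still stands on its pan.

Scaled: 0.12 m is 0.15, 0.08 m is 0.1.

```bash
echo '[0.6, 0.05, 0, -0.025, 0, 0, 0, 0.6, 0.1, 0, -0.05, 0, 0, 0, 0.6, 0.15, 0, -0.075, 0, 0, 0, 0.6, 0.15, 0, -0.075, 0, 0, 0, 0.6, 0.15, 0, -0.075, 0, 0, 0]' > rows.txt && python3 -m handwheel rows.txt
python3 - <<'E'
from h import *
tops("wrist",.5465,-.082,.112,.13,.035)
I,P,q=tops("wrist",.5485,-.0785,.06,.11,.04);print(np.histogram(q[:,2],bins=np.arange(.06,.11,.003))[0])
cv2.imwrite("pics/w7.png",I[:,:,::-1])
E
```

```text
clock: 28.7
tool_pos: [0.4889, -0.1203, 0.2289]
eef_rot: [0.656, 0.755, -0.0, -0.001]
contact_force: [0.6, 0.1, 0.2]
opening: 0.6
finger_force: 0.0
wrist n 926 mean [ 0.5447 -0.0849  0.1206] circle [ 0.5454 -0.0855] r 0.0138
wrist n 5436 mean [ 0.5476 -0.0756  0.0721] circle [ 0.549  -0.0789] r 0.0391
[   0    1 2440 1553  677   43  259  134   42   49   31   31   20   21
   48   51]
```

View pics/w7.png

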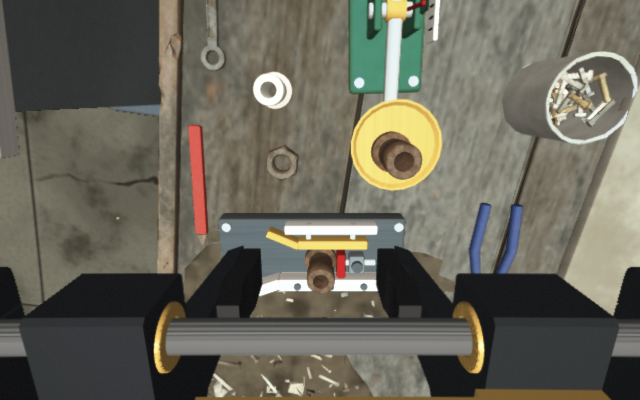

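The lighter spacer stands on the right pan at (398,152). The heavier one stands against the stop at (320,272). The nut, pliers and white look-alike are undisturbed.

```bash
python3 -c "
from plant import *
print(finish_job())"
```

```text
the job is handed in; nothing more can be done
None
```

I handed the job in at about 29 s: the balance showed the spacer on the left pan to be the heavier, and it now stands in the jig hard against the red stop, which gave about 2.5–3 mm, while the lighter one still stands on the right pan.

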